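# Tip the sorting board: lens barrels roll off, camera backs stay

## Task

Sort the parts on the ribbed tipping board: slowly lift it by its handle bar until both lens barrels roll off into the bin below its hinged edge, without handling the barrels and without letting the two flat camera backs slide off. Leave the board standing tipped by itself at 20 degrees or more, pick the camera backs off the slope one at a time without pressing it back down, and lay them (do not drop them) flat in the wooden tray. Do not disturb the brass lens, the camera or the screwdriver.

Things in the scene. Friction and masses are not known exactly. Their poses are not given: they have to be found in the camera images.
- stand: fixed grey base of the tipping board; origin at table height under the middle of the board (when level). Its x axis runs along the hinge, its y axis points from the hinged edge towards the handle edge, z up. The catch bin is part of it: 250 mm along x, from y = -125 to -318 mm (a chute leads down from the hinged edge), floor 8 mm and walls 65 mm high. The hinge line lies at y = -110 mm, 35 mm above the table.
- board (a joint): tilt of the board in rad: 0 level (start), grows as the handle edge rises, 0.9 at most. The hinge is stiff (1.3 N m of friction) and counterbalanced: the handle needs about 5 to 10 N upward, and the board stays at the angle where it is left, but gives way downward when pressed with more than about 6 N near the handle edge or 15 N near the hinge.
- board_hinge (a point): middle of the hinge line; turns with the board: x along the hinge, y up the slope to the handle edge, z square to the board's face
- board_mid (a point): middle of the board's upper face, at the top of the ribs: 110 mm up the slope from the hinge line and 9 mm above it; axes as board_hinge. The plywood board is 240 mm (x) by 220 mm (y), 12 mm thick. Its face carries rubber ribs along x, 3 mm high and 20 mm apart, in whose gaps the barrels sit: they roll out only when the board is tipped by about 16 to 22 degrees (the thicker one first), and the backs start to slide at some angle between 27 and 36 degrees.
- board_handle (a point): middle of the steel handle bar, 12 mm thick, running 130 mm along x, 38 mm beyond the board's handle edge: 258 mm from the hinge line and 12 mm above its plane. It is carried by two arms 60 mm either side of this point; the space between bar and board is open (32 mm). Axes as board_hinge
- lens_a_center (a point): centre of the thinner lens barrel: dark metal cylinder lying with its axis (x) along the hinge, 54 mm diameter, 70 mm long, about 0.16 kg
- lens_b_center (a point): centre of the thicker lens barrel: dark metal cylinder lying with its axis (x) along the hinge, 64 mm diameter, 70 mm long, about 0.16 kg
- door_a_center (a point): centre of one camera back: flat black plate with a metal pressure plate on it, 110 mm (x) by 54 mm (y) by 10 mm (z), about 0.06 kg, lying on the ribs, its long side about along the hinge; the point is half-way through its thickness, 5 mm above the tops of the ribs
- door_b_center (a point): centre of the other camera back, same size and shape, lying beside it, 80 to 105 mm farther up or down the board
- tray: fixed open wooden tray, 170 mm (x) by 240 mm (y), origin under its centre at table height; floor 5 mm and walls 30 mm above the table, walls 5 mm thick. Both camera backs fit side by side along its y
- brass_lens: bystander: brass lens standing upright, 76 mm diameter, 78 mm tall, origin under its centre
- camera: bystander: camera 135 mm wide, 101 mm tall, origin under its centre
- screwdriver: bystander: screwdriver 160 mm long lying on the table
There are look-alikes about, which are no part of the job. What is shaped like the part that bears door_b_center but orange or turquoise is not meant.

How it is judged:
By the outcome, as a careful person would: the job done as asked, in the order asked, and still so for the second after the job is handed in, with the robot touching nothing.
It also fails if it takes over 72 s, if anything falls off the work surface, if the arm or the gripper's body presses on something with over 40 N, if the wrist force passes 120 N, or if a joint passes its speed limit or range.

## Robot

A 6-joint arm with a two-finger parallel gripper is mounted at the origin on the work surface. World frame = base frame: x ahead of the robot, y to its left, z up, the work surface at z = 0. Lengths are in m, angles in rad, forces in N, time in s.
With the tool pointing down it reaches from about 0.275 to 0.775 m from the base axis. Payload 14.6 kg.
Tool frame: the origin (TCP) lies at the centre of the arm's flange, where the gripper is bolted on; the fingertips stand 173 mm ahead of it and the grasp point (between the pads) lies 155 mm ahead of it; z points along the fingers, y is the line along which they close (so a half turn about z gives the same grasp; the last joint's range is limited). The gripper opens to 85 mm and grips with 20 to 120 N. Pads are 22 mm wide; open, the fingers measure 114 mm over their backs; the gripper's body (76 mm by 85 mm) begins 54 mm behind the grasp point. The pads swing forward as they close: fully open they stand 13 mm farther back than shut.
Start: joints at [1.045, 0.263, -0.048, 1.259, 0, 1.415], TCP at [0.19, 0.489, 0.405] pointing down, gripper open.
Joint ranges: [-2.65, 2.65], [-0.89, 1.7], [-1.18, 1.37], [-2.13, 2.11], [-1.35, 1.29], [-3.14, 3.14]. Speed limits (rad/s): [1.89, 1.89, 2.57, 2.79, 3.14, 3.14].

## Interface

Orientations are given as a 3x3 rotation matrix whose columns are the frame's x, y, z axes.
In Python, from cell import * gives the robot as it stands.
- The arm moves only by the tool servo_tool, never from a script. Its argument "moves" is a list of rows, each a list of 7 numbers: the turn, a rotation vector about the tool's x, y, z in degrees, then the shift along the tool's x, y, z in m, then the finger opening in m, from 0 to 0.0854. In form: [[wx, wy, wz, dx, dy, dz, jaw], ...]. A call has exactly 8 rows; each row shifts and turns the commanded pose from where the row before left it, along the tool's axes as they then stand; what a row does not reach is not made up. A row lasts 1/12 s, in which the tool goes at most 41.7 mm and 7.16 degrees, less where a joint would pass 70% of its speed; a pose out of reach is approached as far as the arm can. A call with a gripper value outside its range is refused whole. The fingers move at their own pace and stop on an object; the grip force is fixed at half the most. Time passes only in rows, so rows that do not move let the fingers close, or fill a call up. It gives the time, the measured TCP pose, the force, the opening and the grip force at its end, in the units of the state.
- get_obs(): the state, without advancing time (a new reading comes with each control period).
- capture(name): name is "side" or "top" or "wrist"; returns the picture (420x560x3 uint8, red, green, blue); there is no depth.
- calibration(name): a dict with "fx", "fy", "cx", "cy" (pixels), "k1" (the pictures are not rectified: a ray, as slopes to the right and down, at radius r is drawn at 1 + k1 r^2 times it, then the intrinsics apply), "rvec" (rotation vector, rad) and "tvec" (3), from world to camera coordinates, as OpenCV has them. Camera axes: x right, y down, z forward; pixel columns grow to the right and rows downward; lengths in m; the calibration is good to about 2 mm. A picture is of the moment at which its call begins: read the wrist's pose just before it. calibration takes no time and is no camera call; for the wrist camera it gives the pose at the moment of the call.
- close_job(): hands the job in; it is judged then, once.
The state is a dict: "time_s": time; "qpos": joint angles; "joint_vel": joint speeds; "joint_efforts": joint torques, N m; "position": TCP position; "tool_rot": TCP orientation; "force": force on the tool from outside, world axes, zero at the start; "wrist_torque": the same for the moment, N m; "width": finger opening in m; "grasp_force": force on a finger pad.
Only numpy, scipy, OpenCV 4.12 (cv2) and the standard library are available. Lean on these libraries where they do the work, as an engineer would, in place of code of your own. Each camera call takes 0.05 s, during which the arm holds its last target. There are 200 camera calls.

## Working session

There is one attempt and no reset: what is moved stays moved. The work goes in short steps, Python scripts to look and compute and a tool call to move; the robot and the scene stay as the last step left them, time stands still between calls to the robot, and variables do not carry over. Pictures are saved under pics/ and viewed, at most 10 in all, crops included, and the job is handed in when it is done.

Besides the shell and the picture viewer there is one more tool, called by a JSON object that holds its "fn" and its "kwargs". servo_tool: Moves the arm, as the interface text tells. Its arguments: {"type":"object","properties":{"moves":{"type":"array","items":{"type":"array","items":{"type":"number"}}}},"required":["moves"]}

```bash
ls; mkdir -p pics
cat > h.py <<'E'
from cell import *
import numpy as np, cv2
def K(c): return np.array([[c['fx'],0,c['cx']],[0,c['fy'],c['cy']],[0,0,1.]])
def ray(c,u,v):
    K_=K(c); p=cv2.undistortPoints(np.array([[[u,v]]],float),K_,np.array([c['k1'],0,0,0.]))[0,0]
    R=cv2.Rodrigues(np.array(c['rvec'],float))[0]; t=np.array(c['tvec'],float).ravel()
    return -R.T@t, R.T@np.array([p[0],p[1],1])
def onz(c,u,v,z):
    o,d=ray(c,u,v); return o+d*(z-o[2])/d[2]
def proj(c,P):
    return cv2.projectPoints(np.array(P,float).reshape(-1,1,3),np.array(c['rvec'],float),np.array(c['tvec'],float),K(c),np.array([c['k1'],0,0,0.]))[0][:,0]
def snap(name,f):
    im=capture(name); cv2.imwrite('pics/'+f,im[:,:,::-1]); return im
E
python3 - <<'E'
from h import *
a=snap('top','top0.png');b=snap('side','side0.png')
for n in ('top','side'):
    c=calibration(n);print(c); o,d=ray(c,280,210);print(o,d)
s=get_obs();print(s['position'],s['tool_rot'],s['time_s'])
E
```

```text
pics
{'fx': 487.1809007364213, 'fy': 487.1809007364213, 'cx': 284.65378805455504, 'cy': 205.13529527386342, 'k1': -0.13833505931330883, 'rvec': array([ 2.18256309, -2.17130687,  0.07190953]), 'tvec': array([0.02037155, 0.54853325, 1.27714784])}
[0.4486803  0.00881976 1.31568177] [ 0.06681009  0.02058606 -0.99764903]
{'fx': 428.5131567140949, 'fy': 428.5131567140949, 'cx': 276.34929903756193, 'cy': 211.93994004563135, 'k1': -0.06341607442251967, 'rvec': array([ 1.97443499, -0.71470178,  0.42071868]), 'tvec': array([-0.39986374,  0.24945146,  0.85801605])}
[-0.09585317 -0.74266784  0.63052775] [ 0.5677659   0.67107442 -0.47685856]
[0.19019595 0.48924475 0.40425288] [[-9.32034436e-01  3.62369341e-01 -5.21259679e-04]
 [ 3.62369675e-01  9.32034049e-01 -8.66326568e-04]
 [ 1.71901581e-04 -9.96334894e-04 -9.99999489e-01]] 0.1
```

View pics/top0.png

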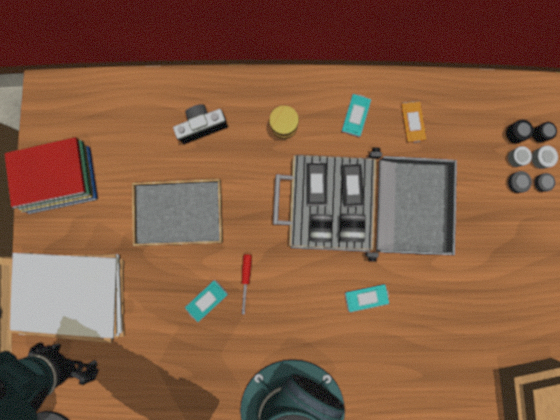

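View pics/side0.png

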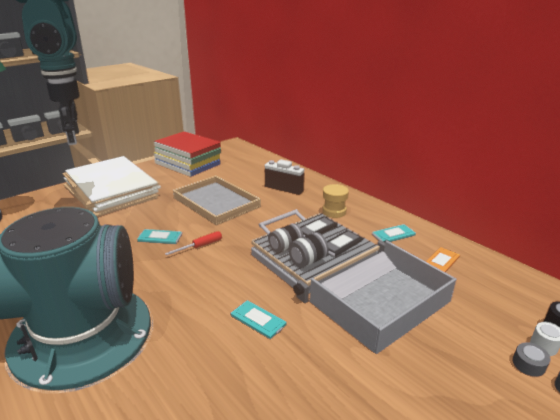

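Top view: the black camera backs on the board are at (317,184) and (352,185), the barrels at (320,228) and (352,228), the handle bar at about (276,200), the hinge at about column 374, and the tray at (177,212). Possible mix-ups for the backs are turquoise (357,116), (206,300) and (367,298), and orange (413,122), all on the table. The right ones are the two black backs on the ribs. I'll check that in a close crop.

Run:
```python
from h import *
im=cv2.imread('pics/top0.png')[140:270,260:460]
cv2.imwrite('pics/crop0.png',cv2.resize(im,None,fx=4,fy=4,interpolation=cv2.INTER_CUBIC))
c=calibration('top')
for n,u,v,z in [('hk1',376,153,.04),('hk2',372,256,.04),('bar1',276,178,.05),('bar2',273,224,.05),('dA',317,184,.049),('dB',352,185,.049),('tray1',136,182,.03),('tray2',220,181,.03),('tray3',133,245,.03),('tray4',221,243,.03),('brass',284,122,.078)]:
    print(n,onz(c,u,v,z).round(4))
c=calibration('wrist');print(c,get_obs()['position'])
```

```text
hk1 [ 0.6872 -0.2193  0.04  ]
hk2 [ 0.4146 -0.2063  0.04  ]
bar1 [0.6174 0.0459 0.05  ]
bar2 [0.4969 0.0529 0.05  ]
dA [ 0.6022 -0.0614  0.049 ]
dB [ 0.6    -0.1533  0.049 ]
tray1 [0.6085 0.4252 0.03  ]
tray2 [0.6115 0.196  0.03  ]
tray3 [0.4387 0.4287 0.03  ]
tray4 [0.4466 0.1908 0.03  ]
brass [0.7602 0.0255 0.078 ]
{'fx': 362.99336966778264, 'fy': 362.99336966778264, 'cx': 275.56952799775286, 'cy': 206.61725587874162, 'k1': -0.07790869433433817, 'rvec': array([-2.39810091, -1.64211312, -0.22400042]), 'tvec': array([-0.52524774, -0.03439612,  0.37989661])} [0.19019595 0.48924475 0.40425288]
```

View pics/crop0.png

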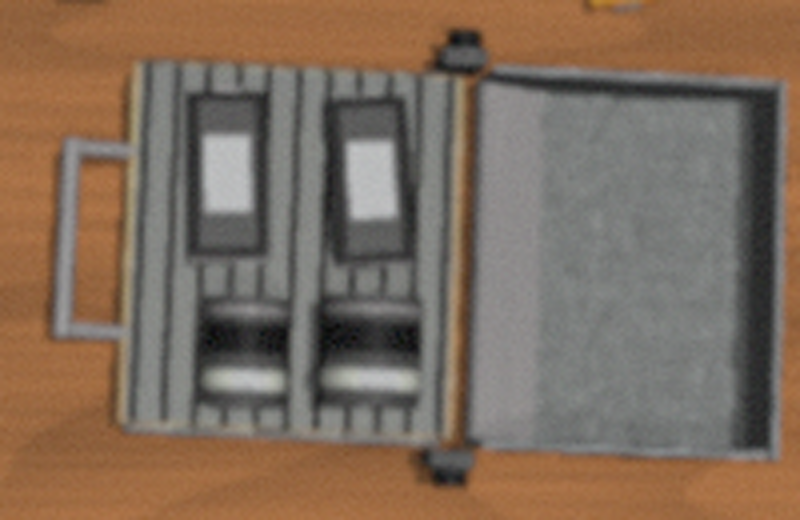

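The crop confirms it: the black backs with metal plates sit on the ribs at crop (228,175) and (370,180), and the handle bar runs from crop (70,145) to (60,330).

```bash
cat >> h.py <<'E'
from scipy.spatial.transform import Rotation as Rn
def sframe(yaw=-3.0,tilt=0.):
    return Rn.from_euler('z',yaw,degrees=True).as_matrix()@Rn.from_euler('x',tilt,degrees=True).as_matrix()
FLIP=np.diag([-1.,1,-1])   # tool x=-sx, y=sy, z=-sz
def delta(p,yaw=-3.,tilt=0.,p0=None,R0=None):
    s=get_obs(); p0=np.array(s['position']) if p0 is None else p0; R0=np.array(s['tool_rot']) if R0 is None else R0
    R=sframe(yaw,tilt)@FLIP
    print('shift(cur axes) mm',(1e3*R0.T@(np.array(p)-p0)).round(1),'shift(goal axes)',(1e3*R.T@(np.array(p)-p0)).round(1),'turn deg',Rn.from_matrix(R0.T@R).as_rotvec(degrees=True).round(2))
E
python3 - <<'E'
from h import *
delta([.560,.047,.30])
E
```

```text
shift(cur axes) mm [-504.9 -278.1  104.4] shift(goal axes) [-392.4 -422.3  104.3] turn deg [ -0.06  -0.02 -18.25]
```

{"fn": "servo_tool", "kwargs": {"moves": [[0,0,0,-0.0315,-0.0174,0.0065,0.034],[0,0,0,-0.0315,-0.0174,0.0065,0.034],[0,0,0,-0.0315,-0.0174,0.0065,0.034],[0,0,0,-0.0315,-0.0174,0.0065,0.034],[0,0,0,-0.0315,-0.0174,0.0065,0.034],[0,0,0,-0.0315,-0.0174,0.0065,0.034],[0,0,0,-0.0315,-0.0174,0.0065,0.034],[0,0,0,-0.0315,-0.0174,0.0065,0.034]]}}

```text
time_s: 0.77
position: [0.3754, 0.2667, 0.3523]
tool_rot: [[-0.932, 0.362, -0.0], [0.362, 0.932, -0.0], [0.0, -0.0, -1.0]]
force: [0.3, 0.3, -0.8]
width: 0.0338
grasp_force: 0.0
```

{"fn": "servo_tool", "kwargs": {"moves": [[0,0,0,-0.0315,-0.0174,0.0065,0.034],[0,0,0,-0.0315,-0.0174,0.0065,0.034],[0,0,0,-0.0315,-0.0174,0.0065,0.034],[0,0,0,-0.0315,-0.0174,0.0065,0.034],[0,0,0,-0.0315,-0.0174,0.0065,0.034],[0,0,0,-0.0315,-0.0174,0.0065,0.034],[0,0,0,-0.0315,-0.0174,0.0065,0.034],[0,0,0,-0.0315,-0.0174,0.0065,0.034]]}}

```text
time_s: 1.43
position: [0.5599, 0.0455, 0.3001]
tool_rot: [[-0.932, 0.363, -0.0], [0.363, 0.932, 0.0], [0.0, -0.0, -1.0]]
force: [-0.1, 0.8, 0.3]
width: 0.0341
grasp_force: 0.0
```

{"fn": "servo_tool", "kwargs": {"moves": [[0,0,-6.1,0,0,0,0.034],[0,0,-6.1,0,0,0,0.034],[0,0,-6.1,0,0,0,0.034],[0,0,0,0,0,0,0.034],[0,0,0,0,0,0,0.034],[0,0,0,0,0,0,0.034],[0,0,0,0,0,0,0.034],[0,0,0,0,0,0,0.034]]}}

```text
time_s: 2.1
position: [0.5591, 0.0473, 0.3007]
tool_rot: [[-0.999, 0.053, 0.0], [0.053, 0.999, 0.0], [-0.0, 0.0, -1.0]]
force: [0.4, -0.7, 0.5]
width: 0.0342
grasp_force: 0.0
```

Run:
```python
from h import *
s=get_obs();print(s['time_s'],s['position'],np.array(s['tool_rot']).round(3).tolist(),s['width'],s['force'])
c=calibration('wrist');snap('wrist','w1.png')
H=np.array([.551,-.213,.035]);S=sframe()
for l in ([-65,258,12],[0,258,12],[65,258,12],[-120,220,6],[120,220,6]):
    print(l,proj(c,H+S@(np.array(l)/1e3)).round(0).tolist())
```

```text
2.1 [0.55906238 0.04734556 0.30071723] [[-0.999, 0.053, 0.0], [0.053, 0.999, 0.0], [-0.0, 0.0, -1.0]] 0.034164023186652334 [ 0.39607358 -0.71357931  0.5020395 ]
[-65, 258, 12] [[270.0, 123.0]]
[0, 258, 12] [[270.0, 225.0]]
[65, 258, 12] [[270.0, 313.0]]
[-120, 220, 6] [[205.0, 28.0]]
[120, 220, 6] [[221.0, 370.0]]
```

View pics/w1.png

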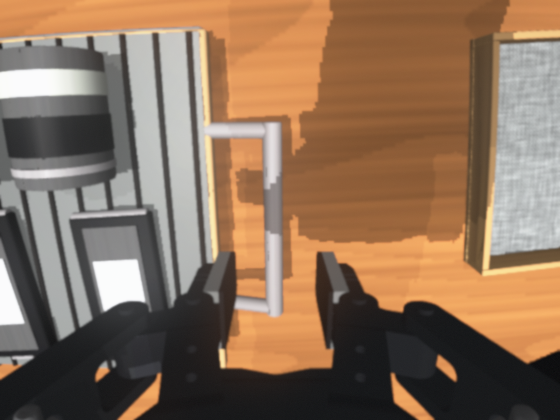

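Wrist view: the bar runs (273,125)–(275,312), between the open fingers (tips at (220,255) and (330,255)), about 3 mm farther in +y than assumed. I'll descend and grip.

{"fn": "servo_tool", "kwargs": {"moves": [[0,0,0,-0.005,0,0.015,0.034],[0,0,0,0,0,0.02,0.034],[0,0,0,0,0,0.02,0.034],[0,0,0,0,0,0.02,0.034],[0,0,0,0,0,0.012,0.034],[0,0,0,0,0,0.008,0.034],[0,0,0,0,0,0.005,0.034],[0,0,0,0,0,0,0.034]]}}

```text
time_s: 2.82
position: [0.564, 0.047, 0.2002]
tool_rot: [[-0.999, 0.052, -0.001], [0.052, 0.999, 0.0], [0.001, -0.0, -1.0]]
force: [-0.1, 0.4, -0.3]
width: 0.0336
grasp_force: 0.0
```

{"fn": "servo_tool", "kwargs": {"moves": [[0,0,0,0,0,0,0.01],[0,0,0,0,0,0,0.0],[0,0,0,0,0,0,0.0],[0,0,0,0,0,0,0.0],[0,0,0,0,0,0,0.0],[0,0,0,0,0,0,0.0],[0,0,0,0,0,0,0.0],[0,0,0,0,0,0,0.0]]}}

```text
time_s: 3.48
position: [0.5643, 0.046, 0.2015]
tool_rot: [[-0.999, 0.052, 0.001], [0.052, 0.999, -0.003], [-0.001, -0.003, -1.0]]
force: [-1.6, -13.1, 1.7]
width: 0.0102
grasp_force: 58.4
```

{"fn": "servo_tool", "kwargs": {"moves": [[-0.75,0,0,0,-0.0032,-0.0034,0],[-0.75,0,0,0,-0.0022,-0.0034,0],[-0.75,0,0,0,-0.0022,-0.0034,0],[-0.75,0,0,0,-0.0022,-0.0034,0],[-0.75,0,0,0,-0.0022,-0.0034,0],[-0.75,0,0,0,-0.0022,-0.0034,0],[-0.75,0,0,0,-0.0022,-0.0034,0],[-0.75,0,0,0,-0.0022,-0.0034,0]]}}

```text
time_s: 4.15
position: [0.5634, 0.0266, 0.2276]
tool_rot: [[-0.999, 0.051, 0.006], [0.052, 0.993, 0.104], [-0.001, 0.104, -0.995]]
force: [2.2, -4.3, -8.5]
width: 0.0101
grasp_force: 58.6
```

{"fn": "servo_tool", "kwargs": {"moves": [[-0.75,0,0,0,-0.0022,-0.0034,0],[-0.75,0,0,0,-0.0022,-0.0034,0],[-0.75,0,0,0,-0.0022,-0.0034,0],[-0.75,0,0,0,-0.0022,-0.0034,0],[-0.75,0,0,0,-0.0022,-0.0034,0],[-0.75,0,0,0,-0.0022,-0.0034,0],[-0.75,0,0,0,-0.0022,-0.0034,0],[-0.75,0,0,0,-0.0022,-0.0034,0]]}}

```text
time_s: 4.82
position: [0.5623, 0.0052, 0.2518]
tool_rot: [[-0.999, 0.05, 0.012], [0.052, 0.977, 0.207], [-0.001, 0.207, -0.978]]
force: [4.1, -4.2, -8.4]
width: 0.0103
grasp_force: 58.6
```

{"fn": "servo_tool", "kwargs": {"moves": [[-0.5,0,0,0,-0.0015,-0.0023,0],[-0.5,0,0,0,-0.0015,-0.0023,0],[-0.5,0,0,0,-0.0015,-0.0023,0],[-0.5,0,0,0,-0.0015,-0.0023,0],[-0.5,0,0,0,-0.0015,-0.0023,0],[-0.5,0,0,0,-0.0015,-0.0023,0],[-0.5,0,0,0,-0.0015,-0.0023,0],[-0.5,0,0,0,-0.0015,-0.0023,0]]}}

```text
time_s: 5.48
position: [0.5615, -0.0106, 0.2667]
tool_rot: [[-0.999, 0.049, 0.015], [0.052, 0.96, 0.275], [-0.001, 0.275, -0.961]]
force: [5.0, -2.5, -7.8]
width: 0.01
grasp_force: 58.6
```

{"fn": "servo_tool", "kwargs": {"moves": [[-0.4,0,0,-0.0003,-0.0012,-0.0018,0],[-0.4,0,0,0,-0.0012,-0.0018,0],[-0.4,0,0,0,-0.0012,-0.0018,0],[-0.4,0,0,0,-0.0012,-0.0018,0],[-0.4,0,0,0,-0.0012,-0.0018,0],[-0.4,0,0,0,-0.0012,-0.0018,0],[-0.4,0,0,0,-0.0012,-0.0018,0],[-0.4,0,0,0,-0.0012,-0.0018,0]]}}

```text
time_s: 6.15
position: [0.561, -0.0239, 0.2774]
tool_rot: [[-0.999, 0.048, 0.018], [0.051, 0.943, 0.329], [-0.001, 0.329, -0.944]]
force: [4.5, -1.7, -7.7]
width: 0.01
grasp_force: 58.6
```

{"fn": "servo_tool", "kwargs": {"moves": [[-0.4,0,0,-0.0003,-0.0012,-0.0018,0],[-0.4,0,0,0,-0.0012,-0.0018,0],[-0.4,0,0,0,-0.0012,-0.0018,0],[-0.4,0,0,0,-0.0012,-0.0018,0],[-0.4,0,0,0,-0.0012,-0.0018,0],[-0.4,0,0,0,-0.0012,-0.0018,0],[-0.4,0,0,0,-0.0012,-0.0018,0],[-0.4,0,0,0,-0.0012,-0.0018,0]]}}

```text
time_s: 6.82
position: [0.5604, -0.0378, 0.2875]
tool_rot: [[-0.999, 0.047, 0.02], [0.051, 0.923, 0.382], [-0.0, 0.382, -0.924]]
force: [5.2, 2.7, -5.3]
width: 0.0097
grasp_force: 58.8
```

{"fn": "servo_tool", "kwargs": {"moves": [[-0.4,0,0,0,-0.0012,-0.0018,0],[-0.4,0,0,0,-0.0012,-0.0018,0],[-0.4,0,0,0,-0.0012,-0.0018,0],[-0.4,0,0,0,-0.0012,-0.0018,0],[0,0,0,0,0,0,0],[0,0,0,0,0,0,0],[0,0,0,0,0,0,0],[0,0,0,0,0,0,0]]}}

```text
time_s: 7.48
position: [0.56, -0.0449, 0.2925]
tool_rot: [[-0.999, 0.047, 0.022], [0.051, 0.912, 0.407], [-0.001, 0.407, -0.913]]
force: [1.7, 2.4, 6.8]
width: 0.0098
grasp_force: 61.3
```

Run:
```python
from h import *
a=snap('top','top1.png')[130:280,240:480];b=snap('side','side1.png')[170:360,220:480]
a=cv2.resize(a,(640,400));b=cv2.resize(b,(274,200))
b=cv2.resize(b,(274,200)); cv2.imwrite('pics/s1.png',np.vstack([cv2.resize(a,(416,260)),cv2.resize(b,(416,304))])[:,:,::-1])
```

```text
(no output)
```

View pics/s1.png

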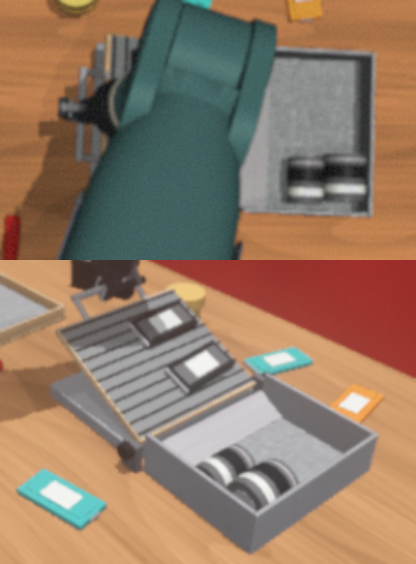

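Both barrels lie in the bin (top crop (300,175), (345,175)) and both backs are still on the slope at about 24°. I'll release, back off and look.

{"fn": "servo_tool", "kwargs": {"moves": [[0,0,0,0,0,0,0.02],[0,0,0,0,0,0,0.034],[0,0,0,0,0,0,0.034],[0,0,0,0,0,0,0.034],[0,0,0,0,0,-0.01,0.034],[0,0,0,0,0,-0.02,0.034],[0,0,0,0,0,-0.025,0.034],[0,0,0,0,0,-0.025,0.034]]}}

```text
time_s: 8.25
position: [0.558, -0.0777, 0.3658]
tool_rot: [[-0.999, 0.047, 0.02], [0.051, 0.912, 0.406], [0.001, 0.407, -0.914]]
force: [0.7, -0.8, -0.3]
width: 0.0339
grasp_force: 0.0
```

{"fn": "servo_tool", "kwargs": {"moves": [[0,0,0,0.003,-0.02,-0.01,0.075],[0,0,0,0.003,-0.02,-0.01,0.075],[0,0,0,0.003,-0.02,-0.01,0.075],[0,0,0,0.003,-0.02,-0.01,0.075],[0,0,0,0.003,-0.02,-0.01,0.075],[0,0,0,0.003,-0.02,0,0.075],[0,0,0,0.002,-0.018,0,0.075],[0,0,0,0,0,0,0.075]]}}

```text
time_s: 8.92
position: [0.5302, -0.2251, 0.3531]
tool_rot: [[-0.999, 0.05, 0.02], [0.054, 0.912, 0.406], [0.002, 0.407, -0.913]]
force: [-0.5, 0.8, -0.6]
width: 0.0748
grasp_force: 0.0
```

Run:
```python
from h import *
s=get_obs();print(s['time_s'],s['position'],np.array(s['tool_rot']).round(3).tolist(),s['width'],s['force'])
c=calibration('wrist');snap('wrist','w2.png');np.save('c2.npy',c,allow_pickle=True)
H=np.array([.551,-.211,.035]);S=sframe(-3,24)
for l in ([-65,258,12],[0,258,12],[-120,220,6],[120,220,6],[-120,0,6],[43,154,14],[45,62,14]):
    print(l,proj(c,H+S@(np.array(l)/1e3)).round(0).tolist())
```

```text
8.9167 [ 0.53024864 -0.22509955  0.35308891] [[-0.999, 0.05, 0.02], [0.054, 0.912, 0.406], [0.002, 0.407, -0.913]] 0.0747619405078455 [-0.52567167  0.79764863 -0.64877813]
[-65, 258, 12] [[474.0, 143.0]]
[0, 258, 12] [[462.0, 230.0]]
[-120, 220, 6] [[426.0, 62.0]]
[120, 220, 6] [[395.0, 359.0]]
[-120, 0, 6] [[106.0, 63.0]]
[43, 154, 14] [[324.0, 284.0]]
[45, 62, 14] [[205.0, 287.0]]
```

View pics/w2.png

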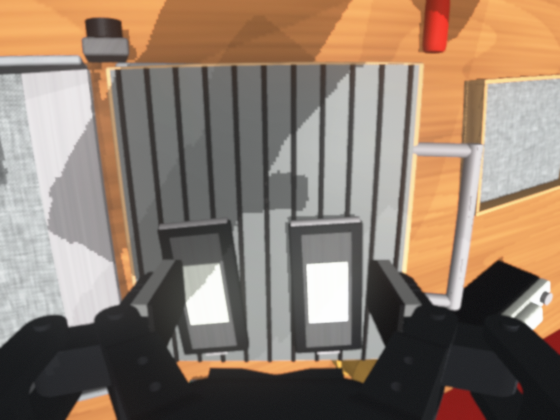

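```bash
cat > fit.py <<'E'
from h import *
from scipy.optimize import least_squares
c=np.load('c2.npy',allow_pickle=True).item()
L=np.array([[-120,220,6],[-120,0,6],[-65,258,18],[-65,264,12]])/1e3
uv=np.array([[422,65],[111,68],[474,146],[481,150]],float)
def pose(x): return np.array([.551+x[0],-.211+x[1],.035]),sframe(-3+x[2],24+x[3])
def f(x):
    H,S=pose(x); r=(proj(c,H+L@S.T)-uv).ravel()/2
    return np.r_[r,x[0]/.003,x[1]/.003,x[2]/1,x[3]/1.5]
x=least_squares(f,np.zeros(4),x_scale=[.003,.003,1,1]).x
H,S=pose(x);
if __name__=='__main__':
    print(x,H,(f(x)*2)[:8].round(1))
    for n,pts in (('A',[(328,292),(290,222),(361,220),(362,350)]),('B',[(206,294),(160,229),(230,222),(245,348),(177,353)])):
        for u,v in pts:
            o,d=ray(c,u,v);n_=S[:,2];P=o+d*((.019-n_@(o-H))/(n_@d));print(n,(S.T@(P-H)*1e3).round(1),P.round(4))
    s=get_obs();print('tcp local',(S.T@(np.array(s['position'])-H)*1e3).round(1))
E
python3 fit.py
```

```text
[ 0.00276828  0.00136837 -0.0744002  -1.17968618] [ 0.55376828 -0.20963163  0.035     ] [ 2.6  1.9 -2.1 -1.1  1.7  1.7 -2.1 -3.2]
A [ 46.3 155.6  19. ] [ 0.6073 -0.0763  0.1129]
A [-10.9 125.6  19. ] [ 0.5487 -0.1008  0.1012]
A [-12.  177.5  19. ] [ 0.5502 -0.053   0.1213]
A [100.6 186.3  19. ] [ 0.6631 -0.0509  0.1248]
B [47.  61.5 19. ] [ 0.6033 -0.1629  0.0764]
B [-6.1 30.8 19. ] [ 0.5488 -0.1883  0.0645]
B [-11.2  82.1  19. ] [ 0.5463 -0.1408  0.0844]
B [96.6 90.2 19. ] [ 0.6543 -0.1392  0.0875]
B [101.3  34.3  19. ] [ 0.6563 -0.1908  0.0658]
tcp local [-22.5 109.5 299.8]
```

```bash
cat > plan.py <<'E'
from h import *
H=np.array([.5535,-.212,.035]);Y,T=-3.0,24.2;S=sframe(Y,T)
def loc(P): return S.T@(np.array(P)-H)*1e3
E
python3 - <<'E'
from plan import *
c=np.load('c2.npy',allow_pickle=True).item()
for n,pts in (('A',[(328,292),(290,222),(361,220),(362,350)]),('B',[(206,294),(160,229),(230,222),(245,348),(177,353)])):
    for u,v in pts:
        o,d=ray(c,u,v);n_=S[:,2];P=o+d*((.019-n_@(o-H))/(n_@d));print(n,loc(P).round(1))
s=get_obs();print('tcp local',loc(s['position']).round(1),loc(s['position']+.155*np.array(s['tool_rot'])[:,2]).round(1));print(Rn.from_matrix((S@FLIP).T@s['tool_rot']).as_rotvec(degrees=True))
E
```

```text
A [ 44.  157.4  19. ]
A [-11.9 128.   19. ]
A [-13.3 178.8  19. ]
A [ 96.9 187.2  19. ]
B [45.8 64.6 19. ]
B [-6.5 34.  19. ]
B [-11.9  85.2  19. ]
B [94.5 93.  19. ]
B [100.1  37.4  19. ]
tcp local [-22.3 118.8 296.1] [-22.5 118.4 141.1]
[0.16515997 0.05392849 0.08376475]
```

{"fn": "servo_tool", "kwargs": {"moves": [[0,0,-1,-0.012,0.007,0,0.075],[0,0,-1,-0.012,0.007,0.005,0.075],[0,0,-1,-0.012,0.007,0.015,0.075],[0,0,0,-0.012,0.007,0.02,0.075],[0,0,0,-0.012,0.007,0.02,0.075],[0,0,0,-0.007,0.004,0.015,0.075],[0,0,0,0,0,0,0.075],[0,0,0,0,0,0,0.075]]}}

```text
time_s: 9.63
position: [0.6002, -0.1565, 0.3027]
tool_rot: [[-1.0, -0.007, 0.019], [0.001, 0.914, 0.407], [-0.021, 0.407, -0.913]]
force: [0.1, -0.8, 0.1]
width: 0.0749
grasp_force: 0.0
```

Run:
```python
from plan import *
s=get_obs();print(s['time_s'],loc(s['position']),s['force'],s['width'])
c=calibration('wrist');snap('wrist','w3.png');np.save('c3.npy',c,allow_pickle=True)
R=np.array(s['tool_rot'])
for d in (.155,.168): print(proj(c,s['position']+d*R[:,2]))
```

```text
9.6333 [ 43.73457807 162.55810906 220.46503972] [ 0.06698176 -0.82656992  0.12711577] 0.07487805522678168
[[271.88128788 293.45106618]]
[[272.19532669 277.95356854]]
```

View pics/w3.png

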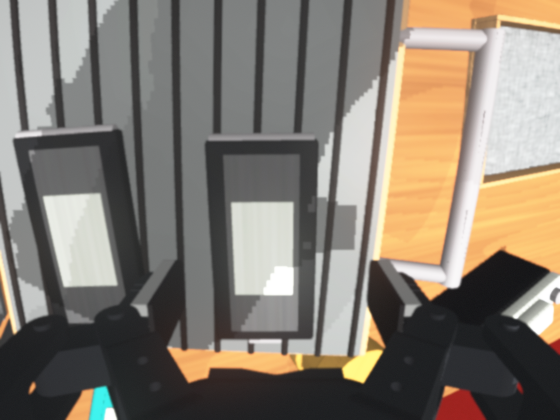

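Run:
```python
from plan import *
s=get_obs();R=np.array(s['tool_rot']);p=np.array(s['position'])
c=np.load('c3.npy',allow_pickle=True).item()
# plane z distance d along tool z: measure door width/length for several d
for d in (.193,.197,.201,.205,.209):
    q=[]
    for u,v in ((208,140),(317,140),(217,340),(313,340),(263,248)):
        o,r=ray(c,u,v);o=R.T@(o-p);r=R.T@r;q.append((o+r*(d-o[2])/r[2])*1e3)
    q=np.array(q);print(d,(q[1]-q[0])[1].round(1),(q[3]-q[2])[1].round(1),(q[2]-q[0])[0].round(1),q[:4].mean(0).round(1),q[4].round(1))
```

```text
0.193 48.1 50.1 -102.9 [  3.4  -3.7 193. ] [  3.7  -4.  193. ]
0.197 49.3 51.3 -105.4 [  1.7  -3.8 197. ] [  2.1  -4.2 197. ]
0.201 50.5 52.6 -108.0 [ 1.00e-01 -4.00e+00  2.01e+02] [  0.5  -4.3 201. ]
0.205 51.7 53.8 -110.5 [ -1.5  -4.1 205. ] [ -1.2  -4.5 205. ]
0.209 52.9 55.1 -113.0 [ -3.2  -4.2 209. ] [ -2.8  -4.6 209. ]
```

Wrist view: the upper back's edges run (208,140)–(217,340) and (317,140)–(313,340). It is aligned with the tool, centred at about (263,248), 4 mm down-slope of the finger midline. I'll descend and close on it.

{"fn": "servo_tool", "kwargs": {"moves": [[0,0,0,0,-0.0043,0.006,0.075],[0,0,0,0,0,0.008,0.075],[0,0,0,0,0,0.008,0.075],[0,0,0,0,0,0.007,0.075],[0,0,0,0,0,0.005,0.07],[0,0,0,0,0,0.004,0.07],[0,0,0,0,0,0.002,0.07],[0,0,0,0,0,0,0.07]]}}

```text
time_s: 10.35
position: [0.6007, -0.1455, 0.2643]
tool_rot: [[-1.0, -0.005, 0.02], [0.003, 0.914, 0.406], [-0.021, 0.406, -0.913]]
force: [0.4, 0.7, 0.1]
width: 0.0699
grasp_force: 0.0
```

{"fn": "servo_tool", "kwargs": {"moves": [[0,0,0,0,0,0.002,0.065],[0,0,0,0,0,0,0.06],[0,0,0,0,0,0,0.056],[0,0,0,0,0,0,0.052],[0,0,0,0,0,0,0.048],[0,0,0,0,0,0,0.044],[0,0,0,0,0,0,0.04],[0,0,0,0,0,0,0.04]]}}

```text
time_s: 11.02
position: [0.6008, -0.145, 0.2632]
tool_rot: [[-1.0, -0.005, 0.021], [0.004, 0.914, 0.406], [-0.022, 0.406, -0.914]]
force: [-1.2, -1.5, 5.5]
width: 0.0521
grasp_force: 62.0
```

{"fn": "servo_tool", "kwargs": {"moves": [[0,0,0,0,0,-0.001,0.04],[0,0,0,0,0,-0.004,0.04],[0,0,0,0,0,-0.01,0.04],[0,0,0,0,0,-0.015,0.04],[0,0,0,0,0,-0.015,0.04],[0,0,0,0,0,-0.015,0.04],[0,0,0,0,0,-0.015,0.04],[0,0,0,0,0,-0.015,0.04]]}}

```text
time_s: 11.68
position: [0.5988, -0.1818, 0.3458]
tool_rot: [[-1.0, -0.005, 0.021], [0.004, 0.914, 0.406], [-0.021, 0.406, -0.914]]
force: [0.9, -0.5, -0.8]
width: 0.0522
grasp_force: 62.7
```

Run:
```python
from plan import *
s=get_obs();print(s['time_s'],loc(s['position']),s['force'],s['width'])
# tray
c=calibration('top')
tr=np.array([onz(c,u,v,.03)[:2] for u,v in ((136,182),(220,181),(133,245),(221,243))]);print('tray c',tr.mean(0))
delta([.545,.25,.33],yaw=0,tilt=0)
```

```text
11.6833 [ 43.63168809 157.10184401 270.18948867] [ 0.93843117 -0.50598113 -0.84288308] 0.052201901343475944
tray c [0.526332   0.31019194]
shift(cur axes) mm [ 55.6 388.4 188.7] shift(goal axes) [ 53.8 431.8  15.8] turn deg [23.97  1.24  0.05]
```

{"fn": "servo_tool", "kwargs": {"moves": [[6,0.3,0,0,0,-0.014,0.04],[6,0.3,0,0,0,-0.014,0.04],[6,0.3,0,0,0,-0.014,0.04],[6,0.3,0,0,0.01,-0.01,0.04],[0,0,0,0.004,0.03,0,0.04],[0,0,0,0.005,0.037,0,0.04],[0,0,0,0.005,0.037,0,0.04],[0,0,0,0.005,0.037,0,0.04]]}}

```text
time_s: 12.35
position: [0.5784, -0.0431, 0.3959]
tool_rot: [[-1.0, -0.0, 0.001], [-0.0, 1.0, -0.0], [-0.001, -0.0, -1.0]]
force: [0.3, 0.0, -0.7]
width: 0.0521
grasp_force: 62.8
```

{"fn": "servo_tool", "kwargs": {"moves": [[0,0,0,0.005,0.037,0,0.04],[0,0,0,0.005,0.037,0,0.04],[0,0,0,0.005,0.037,0,0.04],[0,0,0,0.005,0.037,0,0.04],[0,0,0,0.005,0.037,0,0.04],[0,0,0,0.005,0.037,0,0.04],[0,0,0,0.005,0.037,0,0.04],[0,0,0,0.005,0.037,0,0.04]]}}

```text
time_s: 13.02
position: [0.5382, 0.2532, 0.3957]
tool_rot: [[-1.0, -0.001, 0.001], [-0.001, 1.0, -0.0], [-0.001, -0.0, -1.0]]
force: [1.5, -0.4, -0.5]
width: 0.0521
grasp_force: 62.8
```

Run:
```python
from h import *
s=get_obs();print(s['time_s'],s['width'],s['grasp_force'],s['force'],s['qpos'])
delta([.5276,.367,.25],yaw=-1.3)
```

```text
13.0167 0.05212026248078506 62.770246267318726 [ 1.53685848 -0.37029606 -0.52549536] [ 3.02990768e-01  3.86826785e-01  1.13419493e-01  1.29658555e+00
 -7.65919275e-04  3.02276402e-01]
shift(cur axes) mm [ 10.7 113.8 145.7] shift(goal axes) [ 13.2 113.5 145.7] turn deg [-0.03  0.06  1.34]
```

{"fn": "servo_tool", "kwargs": {"moves": [[0,0,1.3,0.003,0.03,0,0.04],[0,0,0,0.004,0.035,0.005,0.04],[0,0,0,0.004,0.035,0.015,0.04],[0,0,0,0.001,0.014,0.03,0.04],[0,0,0,0,0,0.035,0.04],[0,0,0,0,0,0.035,0.04],[0,0,0,0,0,0.035,0.04],[0,0,0,0,0,0.03,0.04]]}}

```text
time_s: 13.68
position: [0.5283, 0.3655, 0.2083]
tool_rot: [[-1.0, 0.022, -0.0], [0.022, 1.0, -0.001], [0.0, -0.001, -1.0]]
force: [1.1, -0.5, -1.7]
width: 0.052
grasp_force: 62.8
```

{"fn": "servo_tool", "kwargs": {"moves": [[0,0,0,0,0,0.012,0.04],[0,0,0,0,0,0.007,0.04],[0,0,0,0,0,0.004,0.04],[0,0,0,0,0,0.002,0.04],[0,0,0,0,0,0,0.04],[0,0,0,0,0,0,0.04],[0,0,0,0,0,0,0.04],[0,0,0,0,0,0,0.04]]}}

```text
time_s: 14.35
position: [0.529, 0.3657, 0.1861]
tool_rot: [[-1.0, 0.022, 0.002], [0.022, 1.0, -0.0], [-0.002, -0.0, -1.0]]
force: [0.1, 0.1, -1.0]
width: 0.052
grasp_force: 62.9
```

Run:
```python
from h import *
s=get_obs();print(s['time_s'],s['position'],s['force'])
snap('wrist','w4.png')
```

```text
14.35 [0.52900481 0.36567671 0.18610242] [ 0.06437791  0.12358384 -0.96000772]
```

View pics/w4.png

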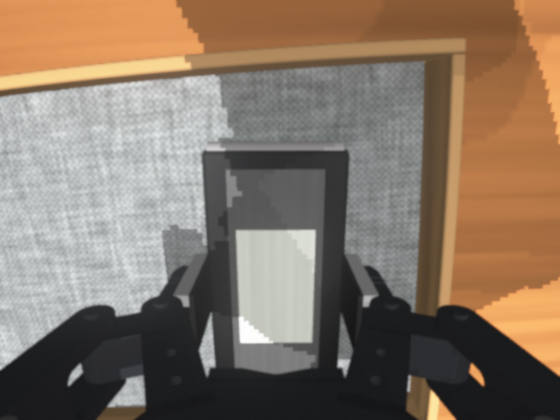

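The back is held square in the tray corner (box (205,150)–(348,370)), with the wall at column 425 clear of the fingers. I'll lower it until it touches.

{"fn": "servo_tool", "kwargs": {"moves": [[0,0,0,0,0,0.002,0.04],[0,0,0,0,0,0.002,0.04],[0,0,0,0,0,0.001,0.04],[0,0,0,0,0,0.001,0.04],[0,0,0,0,0,0.001,0.04],[0,0,0,0,0,0.001,0.04],[0,0,0,0,0,0,0.04],[0,0,0,0,0,0,0.04]]}}

```text
time_s: 15.07
position: [0.5288, 0.3656, 0.1774]
tool_rot: [[-1.0, 0.022, 0.001], [0.022, 1.0, -0.001], [-0.001, -0.001, -1.0]]
force: [0.5, 0.2, 0.0]
width: 0.0521
grasp_force: 62.9
```

{"fn": "servo_tool", "kwargs": {"moves": [[0,0,0,0,0,0.001,0.04],[0,0,0,0,0,0.001,0.04],[0,0,0,0,0,0.0005,0.04],[0,0,0,0,0,0.0005,0.04],[0,0,0,0,0,0,0.04],[0,0,0,0,0,0,0.04],[0,0,0,0,0,0,0.04],[0,0,0,0,0,0,0.04]]}}

```text
time_s: 15.73
position: [0.5287, 0.3656, 0.1762]
tool_rot: [[-1.0, 0.022, 0.002], [0.022, 1.0, -0.0], [-0.002, -0.0, -1.0]]
force: [-7.6, -3.4, 25.1]
width: 0.0524
grasp_force: 65.6
```

{"fn": "servo_tool", "kwargs": {"moves": [[0,0,0,0,0,-0.0012,0.04],[0,0,0,0,0,0,0.055],[0,0,0,0,0,0,0.062],[0,0,0,0,0,0,0.064],[0,0,0,0,0,0,0.064],[0,0,0,0,0,-0.01,0.064],[0,0,0,0,0,-0.025,0.064],[0,0,0,0,0,-0.035,0.064]]}}

```text
time_s: 16.4
position: [0.5281, 0.3652, 0.2448]
tool_rot: [[-1.0, 0.022, -0.003], [0.022, 1.0, -0.003], [0.003, -0.003, -1.0]]
force: [0.4, -0.1, -0.0]
width: 0.0641
grasp_force: 0.0
```

Run:
```python
from plan import *
s=get_obs();p=np.array(s['position']);print(s['time_s'],p,s['force'],s['width'])
print('grip A',loc([.6008,-.145,.2632]))
B=H+S@np.array([.0455,.0645,.230]);print('B hover',B); delta(B,yaw=0,tilt=24)
```

```text
16.4 [0.52807925 0.36521585 0.24478198] [ 0.36918863 -0.11352802 -0.00233702] 0.06409524480339687
grip A [ 43.72866793 156.83067706 179.70384619]
B hover [ 0.59708231 -0.24978325  0.27122766]
shift(cur axes) mm [ -82.4 -613.4  -25. ] shift(goal axes) [ -69.  -551.1 -274.3] turn deg [-24.15   0.1   -1.28]
```

{"fn": "servo_tool", "kwargs": {"moves": [[0,0,0,0,0,-0.035,0.064],[0,0,0,0,0,-0.038,0.064],[0,0,0,0,0,-0.038,0.064],[0,0,0,0,-0.01,-0.038,0.064],[0,0,0,-0.004,-0.037,0,0.075],[0,0,0,-0.004,-0.037,0,0.075],[0,0,0,-0.004,-0.037,0,0.075],[0,0,0,-0.004,-0.037,0,0.075]]}}

```text
time_s: 17.07
position: [0.5407, 0.2059, 0.3956]
tool_rot: [[-1.0, 0.021, 0.002], [0.021, 1.0, -0.0], [-0.002, -0.0, -1.0]]
force: [1.8, -0.7, -0.5]
width: 0.0751
grasp_force: 0.0
```

{"fn": "servo_tool", "kwargs": {"moves": [[0,0,0,-0.0045,-0.038,0,0.075],[0,0,0,-0.0045,-0.038,0,0.075],[0,0,0,-0.0045,-0.038,0,0.075],[0,0,0,-0.0045,-0.038,0,0.075],[0,0,0,-0.0045,-0.038,0,0.075],[0,0,0,-0.0045,-0.038,0,0.075],[0,0,0,-0.0045,-0.038,0,0.075],[0,0,0,-0.0045,-0.038,0,0.075]]}}

```text
time_s: 17.73
position: [0.5701, -0.0992, 0.3958]
tool_rot: [[-1.0, 0.022, 0.002], [0.022, 1.0, -0.001], [-0.002, -0.001, -1.0]]
force: [0.7, 0.8, 0.5]
width: 0.075
grasp_force: 0.0
```

{"fn": "servo_tool", "kwargs": {"moves": [[0,0,-1.3,-0.0045,-0.036,0,0.075],[0,0,0,-0.0045,-0.036,0,0.075],[0,0,0,-0.0045,-0.036,0,0.075],[0,0,0,-0.0045,-0.036,0,0.075],[-6,0,0,0,0,0,0.075],[-6,0,0,0,0,0,0.075],[-6,0,0,0,0,0,0.075],[-6,0,0,0,0,0,0.075]]}}

```text
time_s: 18.4
position: [0.5876, -0.2416, 0.3961]
tool_rot: [[-1.0, -0.001, 0.002], [0.0, 0.912, 0.41], [-0.002, 0.41, -0.912]]
force: [-0.3, 0.4, -0.4]
width: 0.0749
grasp_force: 0.0
```

Run:
```python
from plan import *
s=get_obs();p=np.array(s['position']);print(s['time_s'],p,loc(p),s['width'])
B=H+S@np.array([.0455,.0645,.225]); delta(B,yaw=0,tilt=24)
```

```text
18.4 [ 0.58755924 -0.24159663  0.39609453] [ 35.56152882 122.68815567 340.7465997 ] 0.0749209296103722
shift(cur axes) mm [ -9.4 -58.7 115.5] shift(goal axes) [ -9.6 -58.3 115.7] turn deg [0.23 0.11 0.03]
```

{"fn": "servo_tool", "kwargs": {"moves": [[0,0,0,-0.003,-0.02,0.01,0.075],[0,0,0,-0.003,-0.02,0.02,0.075],[0,0,0,-0.003,-0.018,0.025,0.075],[0,0,0,0,0,0.025,0.075],[0,0,0,0,0,0.025,0.075],[0,0,0,0,0,0.01,0.075],[0,0,0,0,0,0,0.075],[0,0,0,0,0,0,0.075]]}}

```text
time_s: 19.07
position: [0.5969, -0.2478, 0.2666]
tool_rot: [[-1.0, -0.001, 0.0], [-0.001, 0.914, 0.406], [-0.001, 0.406, -0.914]]
force: [-0.6, 0.2, 0.5]
width: 0.0754
grasp_force: 0.0
```

Run:
```python
from plan import *
s=get_obs();print(s['time_s'],loc(s['position']),s['force'],s['width'])
c=calibration('wrist');snap('wrist','w5.png');np.save('c5.npy',c,allow_pickle=True);np.save('s5.npy',s,allow_pickle=True)
R=np.array(s['tool_rot'])
for d in (.155,.204): print(proj(c,s['position']+d*R[:,2]))
```

```text
19.0667 [ 45.19979152  64.39636785 224.96380293] [-0.55872716  0.20805786  0.48010206] 0.07538013296629571
[[271.86796078 293.5634295 ]]
[[272.84230296 245.84659585]]
```

View pics/w5.png

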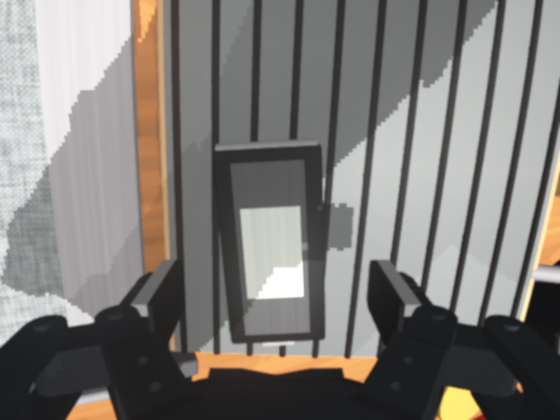

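Wrist view: the lower back's corners are (216,152), (320,148), (231,343) and (324,340). It is centred on the finger midline (272) and turned about 3°. I'll turn the tool to match, descend and grip.

{"fn": "servo_tool", "kwargs": {"moves": [[0,0,-2.7,0,0,0.006,0.075],[0,0,0,0,0,0.009,0.075],[0,0,0,0,0,0.009,0.075],[0,0,0,0,0,0.008,0.075],[0,0,0,0,0,0.006,0.07],[0,0,0,0,0,0.004,0.07],[0,0,0,0,0,0.003,0.07],[0,0,0,0,0,0,0.07]]}}

```text
time_s: 19.78
position: [0.5969, -0.2291, 0.2248]
tool_rot: [[-0.999, -0.048, -0.0], [-0.044, 0.913, 0.406], [-0.019, 0.406, -0.914]]
force: [0.1, 0.4, 0.2]
width: 0.0699
grasp_force: 0.0
```

{"fn": "servo_tool", "kwargs": {"moves": [[0,0,0,0,0,0,0.065],[0,0,0,0,0,0,0.06],[0,0,0,0,0,0,0.056],[0,0,0,0,0,0,0.052],[0,0,0,0,0,0,0.048],[0,0,0,0,0,0,0.044],[0,0,0,0,0,0,0.04],[0,0,0,0,0,0,0.04]]}}

```text
time_s: 20.45
position: [0.597, -0.2297, 0.226]
tool_rot: [[-0.999, -0.048, 0.001], [-0.043, 0.913, 0.406], [-0.021, 0.405, -0.914]]
force: [-1.0, -2.0, 6.0]
width: 0.0518
grasp_force: 61.3
```

{"fn": "servo_tool", "kwargs": {"moves": [[0,0,0,0,0,-0.001,0.04],[0,0,0,0,0,-0.004,0.04],[0,0,0,0,0,-0.01,0.04],[0,0,0,0,0,-0.02,0.04],[0,0,0,0,0,-0.025,0.04],[0,0,0,0,0,-0.03,0.04],[0,0,0,0,0,-0.03,0.04],[0,0,0,0,0,-0.03,0.04]]}}

```text
time_s: 21.12
position: [0.5965, -0.2907, 0.364]
tool_rot: [[-0.999, -0.048, 0.001], [-0.044, 0.913, 0.406], [-0.02, 0.406, -0.914]]
force: [0.7, 0.2, -0.2]
width: 0.052
grasp_force: 62.7
```

Run:
```python
from plan import *
s=get_obs();print(s['time_s'],loc(s['position']),s['force'],s['width'])
delta([.526,.253,.39],yaw=-1.3)
```

```text
21.1167 [ 47.09148438  65.18126427 331.37434627] [ 0.74519212  0.20648723 -0.24699261] 0.05202830679834878
shift(cur axes) mm [ 46.1 510.3 197.1] shift(goal axes) [ 82.8 542.  -26. ] turn deg [23.97  0.34  4.  ]
```

{"fn": "servo_tool", "kwargs": {"moves": [[6,0.1,1,0,0,-0.008,0.04],[6,0.1,1,0,0,-0.008,0.04],[6,0.1,1,0,0,-0.008,0.04],[6,0.1,1,0,0.01,-0.006,0.04],[0,0,0,0.004,0.03,0,0.04],[0,0,0,0.006,0.037,0,0.04],[0,0,0,0.006,0.037,0,0.04],[0,0,0,0.006,0.037,0,0.04]]}}

```text
time_s: 21.78
position: [0.5773, -0.1455, 0.3922]
tool_rot: [[-1.0, 0.023, -0.001], [0.023, 1.0, -0.0], [0.001, -0.0, -1.0]]
force: [0.0, -0.8, 0.5]
width: 0.0519
grasp_force: 62.8
```

{"fn": "servo_tool", "kwargs": {"moves": [[0,0,0,0.006,0.037,0,0.04],[0,0,0,0.006,0.037,0,0.04],[0,0,0,0.006,0.037,0,0.04],[0,0,0,0.006,0.037,0,0.04],[0,0,0,0.006,0.037,0,0.04],[0,0,0,0.006,0.037,0,0.04],[0,0,0,0.006,0.037,0,0.04],[0,0,0,0.006,0.037,0,0.04]]}}

```text
time_s: 22.45
position: [0.536, 0.1517, 0.3923]
tool_rot: [[-1.0, 0.023, -0.001], [0.023, 1.0, -0.0], [0.001, -0.0, -1.0]]
force: [0.8, 0.0, -0.1]
width: 0.0518
grasp_force: 62.8
```

Run:
```python
from plan import *
s=get_obs();print(s['time_s'],s['position'],s['force'],s['width'])
delta([.527,.253,.19],yaw=-1.3)
```

```text
22.45 [0.53599944 0.15174014 0.39228024] [ 0.76617198  0.04021125 -0.09997445] 0.05179398648053167
shift(cur axes) mm [ 11.1 101.1 202.2] shift(goal axes) [ 11.3 101.  202.3] turn deg [-0.03 -0.05  0.  ]
```

{"fn": "servo_tool", "kwargs": {"moves": [[0,0,0,0.003,0.034,0,0.04],[0,0,0,0.004,0.036,0,0.04],[0,0,0,0.004,0.034,0.01,0.04],[0,0,0,0,0.006,0.03,0.04],[0,0,0,0,0,0.035,0.04],[0,0,0,0,0,0.035,0.04],[0,0,0,0,0,0.035,0.04],[0,0,0,0,0,0.03,0.04]]}}

```text
time_s: 23.12
position: [0.5275, 0.2602, 0.215]
tool_rot: [[-1.0, 0.022, -0.002], [0.022, 1.0, -0.001], [0.002, -0.001, -1.0]]
force: [1.0, 0.0, -1.9]
width: 0.0524
grasp_force: 62.8
```

{"fn": "servo_tool", "kwargs": {"moves": [[0,0,0,0,0,0.018,0.04],[0,0,0,0,0,0.01,0.04],[0,0,0,0,0,0.006,0.04],[0,0,0,0,0,0.003,0.04],[0,0,0,0,0,0.001,0.04],[0,0,0,0,0,0,0.04],[0,0,0,0,0,0,0.04],[0,0,0,0,0,0,0.04]]}}

```text
time_s: 23.78
position: [0.5282, 0.2603, 0.1796]
tool_rot: [[-1.0, 0.023, 0.0], [0.023, 1.0, -0.0], [-0.0, -0.0, -1.0]]
force: [0.7, -0.2, -0.8]
width: 0.0519
grasp_force: 62.8
```

{"fn": "servo_tool", "kwargs": {"moves": [[0,0,0,0,0,0.001,0.04],[0,0,0,0,0,0.001,0.04],[0,0,0,0,0,0.0005,0.04],[0,0,0,0,0,0.0005,0.04],[0,0,0,0,0,0,0.04],[0,0,0,0,0,0,0.04],[0,0,0,0,0,0,0.04],[0,0,0,0,0,0,0.04]]}}

```text
time_s: 24.45
position: [0.5281, 0.2602, 0.1768]
tool_rot: [[-1.0, 0.023, 0.0], [0.023, 1.0, -0.0], [-0.0, -0.0, -1.0]]
force: [-3.2, -0.8, 15.4]
width: 0.0518
grasp_force: 64.4
```

Contact. I'll release and retreat.

{"fn": "servo_tool", "kwargs": {"moves": [[0,0,0,0,0,-0.0005,0.04],[0,0,0,0,0,0,0.055],[0,0,0,0,0,0,0.062],[0,0,0,0,0,0,0.064],[0,0,0,0,0,0,0.064],[0,0,0,0,0,-0.01,0.064],[0,0,0,0,0,-0.025,0.064],[0,0,0,0,0,-0.035,0.064]]}}

```text
time_s: 25.12
position: [0.5272, 0.2599, 0.2458]
tool_rot: [[-1.0, 0.023, -0.005], [0.023, 1.0, -0.002], [0.005, -0.002, -1.0]]
force: [1.0, 0.2, -0.0]
width: 0.064
grasp_force: 0.0
```

{"fn": "servo_tool", "kwargs": {"moves": [[0,0,0,0,0,-0.035,0.064],[0,0,0,0,0,-0.035,0.064],[0,0,0,0,0,-0.035,0.064],[0,0,0,0.03,0,-0.02,0.064],[0,0,0,0.035,0,0,0.064],[0,0,0,0.035,0,0,0.064],[0,0,0,0.03,0,0,0.064],[0,0,0,0,0,0,0.064]]}}

```text
time_s: 25.78
position: [0.3935, 0.2629, 0.3727]
tool_rot: [[-1.0, 0.021, -0.002], [0.021, 1.0, -0.0], [0.002, -0.001, -1.0]]
force: [1.0, 0.1, 0.6]
width: 0.064
grasp_force: 0.0
```

Run:
```python
from h import *
s=get_obs();print(s['time_s'],s['position'],s['force'])
a=snap('top','top9.png')[60:280,100:480];b=snap('side','side9.png')[120:360,130:480]
cv2.imwrite('pics/s9.png',np.hstack([cv2.resize(a,(400,232)),cv2.resize(b,(338,232))])[:,:,::-1])
```

```text
25.7833 [0.39348465 0.26289668 0.37267208] [0.95495512 0.12709927 0.56291664]
```

View pics/s9.png

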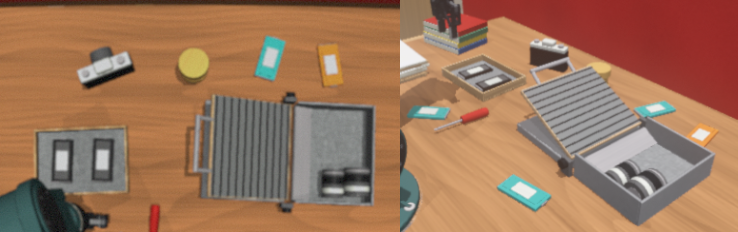

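Both backs lie flat in the tray (left panel (62,160), (102,160)), the barrels are in the bin, the board stands tipped, and the bystanders are untouched. One tilt check before handing in.

Run:
```python
from plan import *
c=calibration('top');c2=calibration('side')
for t in (18,20,22,24,26):
    P=H+sframe(-3,t)@np.array([[-.065,.258,.018],[.065,.258,.018]]).T@np.eye(2)[:,0]; Q=H+sframe(-3,t)@np.array([-.12,.22,.006])
    for cc,o,k in ((c,(100,60),(400/380,232/220)),(c2,(130,120),(338/350,232/240))):
        p=proj(cc,[P,Q]);print(t,((p-o)*k+(0 if cc is c else np.array([400,0]))).round(1).tolist())
```

```text
18 [[190.4, 169.8], [203.0, 194.4]]
18 [[528.3, 76.7], [518.2, 95.3]]
20 [[191.9, 169.7], [204.2, 194.5]]
20 [[529.0, 74.4], [518.7, 93.3]]
22 [[193.5, 169.7], [205.5, 194.6]]
22 [[529.8, 72.1], [519.2, 91.3]]
24 [[195.3, 169.6], [206.9, 194.7]]
24 [[530.7, 69.9], [519.9, 89.4]]
26 [[197.2, 169.6], [208.4, 194.8]]
26 [[531.6, 67.7], [520.6, 87.5]]
```

```bash
python3 -c "
from cell import *
print(close_job())"
```

```text
the job is handed in; nothing more can be done
None
```

The job is handed in at about 26 s: both barrels rolled into the bin, the board stands by itself at about 24°, both camera backs lie flat in the tray, and the brass lens, camera and screwdriver were not touched.

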